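Fish the wooden spatula out of the food warmer

TASK

The long wooden spatula has slid down into the food warmer and lies half under the full serving pan. Draw it out through the free cut-out in the top plate, tilting it so that it comes through end first without jamming, and leave the full pan and the things on the table where they are. Finish while still holding the spatula in the gripper, all of it at least 5 cm above the warmer's top plate, still and touching nothing else.

Things in the scene. Friction and masses are not known exactly. Their poses are not given: they have to be found in the camera images.
- warmer: Fixed steel countertop food warmer, 370 (x) x 600 (y, its length) x 164 high. Origin: centre of its underside, on the table; z up. A fixed 4 thick top plate (upper face 164 high) covers one empty dry well, 330 x 560, flat floor 40 above the table. The plate has two cut-outs, 305 (x) x 245 (y) each, centred at x 0, y -137.5 and +137.5, a 30 wide strip between them. The well runs on under the strip.
- opening: The free cut-out of the warmer's top plate, 305 (x) x 245 (y), with a thin bright bead round it. Origin: its centre at the upper face of the plate; axes parallel to the warmer's. It may be either of the two cut-outs; the pan hangs in the other.
- pan: Full steel serving pan, loose, 1.4 kg, 325 (x) x 265 (y) over its flange, with six white portion cups. Origin: centre of its flange's underside, level with the plate's upper face. The flange is 4 high on the plate; the pan's body, 299 (x) x 236 (y), hangs 36 below the plate's upper face, leaving 88 free above the well floor. 3 to 4 mm of play in its cut-out.
- spatula: One-piece wooden spatula, about 140 g, 400 long, flat on the well floor, roughly along the warmer's length, half of it showing in the free cut-out (handle or blade), half under the pan. Origin: middle of its length, on its underside; x along it to the blade, z up. Handle 24 wide, 16 thick, x -200 to 125; neck 42 wide, 11 thick, x 95 to 125; blade 56 wide, 9 thick, x 120 to 200.
- spatula_handle_end (a point): Point at the handle's end of the spatula, at mid thickness (200 from the middle).
- spatula_blade_tip (a point): Point at the blade's tip of the spatula, at mid thickness (200 from the middle).
- tray: Dark oven tray, 340 (x) x 240 (y) x 18 high with six portion cups (35 high over all), loose, 1.5 kg, on the table to the left of the warmer; a bystander. Origin: centre of its underside.
- bowl: Steel mixing bowl, 190 across, 75 high, loose, on the table to the right of the warmer; a bystander. Origin: centre of its underside.
- shaker: White seasoning jar with a steel cap, 60 across, 115 high, loose, on the table to the right of the warmer; a bystander. Origin: centre of its underside.

How it is judged:
On the way:
1. one end of the spatula is up through the opening, above the top plate, while the other is still down in the well (((height (world z) of spatula_handle_end above 0.175 m and height (world z) of spatula_blade_tip below 0.15 m) or (height (world z) of spatula_blade_tip above 0.175 m and height (world z) of spatula_handle_end below 0.15 m))), for 0.05 s.
At the end, for the whole second after the job is handed in: The gripper holds the spatula at rest (under 3 cm/s), both its ends over 46 mm above the top plate (210 mm above the table), touching no other thing; the pan hangs level (0.04 rad) in its cut-out within 12 mm of its start; tray, bowl and jar are within 20 mm of theirs (height (world z) of each of spatula_handle_end, spatula_blade_tip above 0.21 m and contact force between the fingers and spatula above 1 N and contact force between spatula and warmer below 0.1 N and contact force between spatula and pan below 0.1 N and contact force between spatula and tray below 0.1 N and contact force between spatula and bowl below 0.1 N and contact force between spatula and shaker below 0.1 N and linear speed of spatula below 0.03 m/s and distance of pan from where it was at the start of the episode below 0.012 m and angle between pan's own z axis and vertical below 0.04 rad and distance of each of tray, bowl, shaker from where it was at the start of the episode below 0.02 m); the arm keeps its last pose, push and grip.
It fails at once if the full pan was pushed up or away (more than 25 mm) or tipped (more than 0.12 rad) (distance of pan from where it was at the start of the episode above 0.025 m or angle between pan's own z axis and vertical above 0.12 rad).
It fails at once if the tray, the bowl or the jar was knocked about (more than 30 mm) (distance of any of tray, bowl, shaker from where it was at the start of the episode above 0.03 m).
It fails at once if the spatula was jammed against the warmer with more than 40 N (contact force between spatula and warmer above 40 N).
It also fails if it takes over 51 s, if anything falls off the work surface, if the arm or the gripper's body presses on something with over 40 N, if the wrist force passes 120 N, or if a joint passes its speed limit or range.

ROBOT

A 7-joint arm with a two-finger parallel gripper is mounted at the origin on the work surface. World frame = base frame: x ahead of the robot, y to its left, z up, the work surface at z = 0. Lengths are in m, angles in rad, forces in N, time in s.
With the tool pointing down it reaches from about 0.4 to 0.85 m from the base axis. Payload 4.4 kg.
Tool frame: the origin (TCP) lies on the centre line of the jaws, within the pads' length; the fingertips stand env.tips_ahead ahead of it and the grasp point (between the pads) lies 8 mm behind it (env.tips_ahead is the distance from the TCP to the fingertips, in m); x points along the fingers, z is the direction in which the jaws open and shut, and the axes are right-handed (so a half turn about x gives the same grasp; the last joint's range is limited). The gripper opens to 94 mm and grips with 3 to 60 N. Pads are 16 mm wide; open, the fingers measure 119 mm over their backs; the gripper's body (75 mm by 177 mm) begins 78 mm behind the grasp point.
Start: joints at [-1.375, 0.628, 0.038, 1.517, -0.027, 0.996, -0.02], TCP at [0.168, 0.628, 0.216] pointing down, gripper open.
Joint ranges: [-3.06, 3.06], [-0.37, 2.12], [-1.25, 1.32], [0.18, 2.47], [-1.1, 4.24], [0.23, 1.98], [-2.94, 2.94]. Speed limits (rad/s): [2.57, 2.57, 3.14, 3.14, 3.14, 3.14, 3.14].

INTERFACE

Orientations are given as a unit quaternion [x, y, z, w].
In Python, from workcell import env gives the robot as it stands. The module is installed in compiled form; this text tells all that it offers.
- The arm moves only by the tool send_rows, never from a script. Its argument "steps" is a list of rows, each a list of 2 entries, a list of its own where there are three numbers: the shift along the tool's x, y, z in mm, then the turn about the tool's x in rad. In form: [[[tx, ty, tz], roll], ...]. A call has 1 to 8 rows; each row is the pose to reach, as a shift and turn from the pose commanded when the call began, along the tool's axes at that moment; what a row does not reach only later rows make up. A row lasts 1/10 s, in which the tool goes at most 50 mm and 8.59 degrees, less where a joint would pass 70% of its speed; a pose out of reach is approached as far as the arm can. A call with a gripper value outside its range is refused whole. "claw" is the finger opening in mm, from 0 to 94, set as the call begins (left out, the last holds). The fingers move at their own pace and stop on an object; the grip force is fixed at half the most. Time passes only in rows, so rows that repeat a pose let the fingers close. It gives the time, the measured TCP pose, the force and the opening at its end, in the units of the state.
- env.observe(): the state, without advancing time (a new reading comes with each control period).
- env.grab_frame(name): name is "side" or "top"; returns (picture, depth): 400x640x3 uint8, red, green, blue; 400x640 float32, m along the optical axis (not along the pixel's ray), 0 where there is no reading.
- env.camera_info(name): a dict with "mtx" (3x3 intrinsics, pixels), "dist" ([k1, k2, p1, p2, k3] as OpenCV has them; the pictures are not rectified), "world_from_camera" (4x4, takes a point from camera to world coordinates). Camera axes: x right, y up, looking along -z (the intrinsics and any distortion apply to the point x, -y, -z); pixel columns grow to the right and rows downward; lengths in m; the calibration is good to about 2 mm. A picture is of the moment at which its call begins. camera_info takes no time and is no camera call.
- env.close_job(): hands the job in, once; it reports no verdict.
The state is a dict: "clock": time; "joints": joint angles; "joint_vel": joint speeds; "effort": joint torques, N m; "position": TCP position; "eef_rot": TCP orientation; "ft_force": force on the tool from outside, world axes, zero at the start; "torque": the same for the moment, N m; "opening": opening from 0.0 (shut) to 1.0 (fully open).
Only numpy, scipy, OpenCV 4.12 (cv2) and the standard library are available. Lean on these libraries where they do the work, as an engineer would, in place of code of your own. Each camera call takes 0.05 s, during which the arm holds its last target.

## Working session

There is one attempt and no reset: what is moved stays moved. The work goes in short steps, Python scripts to look and compute and a tool call to move; the robot and the scene stay as the last step left them, time stands still between calls to the robot, and variables do not carry over. Pictures are saved under pics/ and viewed, and the job is handed in when it is done.

Besides the shell and the picture viewer there is one more tool, called as name(argument=value, ...) on one line, values as JSON. send_rows: Moves the arm, as the interface text tells. Its arguments: {"type":"object","properties":{"steps":{"type":"array","items":{"type":"array"}},"claw":{"type":"number"}},"required":["steps"]}

```bash
mkdir -p pics; cat > h.py <<'E'
import numpy as np, cv2
from scipy.spatial.transform import Rotation as R
from workcell import env
def snap(n,tag):
    p,d=env.grab_frame(n); cv2.imwrite(f'pics/{tag}.png',p[:,:,::-1]); np.savez(f'{tag}.npz',p=p,d=d); return p,d
def rays(n,uv):
    c=env.camera_info(n);u=cv2.undistortPoints(np.array(uv,float).reshape(-1,1,2),np.array(c['mtx']),np.array(c['dist'])).reshape(-1,2)
    T=np.array(c['world_from_camera']);dr=np.c_[u[:,0],-u[:,1],-np.ones(len(u))]@T[:3,:3].T
    return T[:3,3],dr
def onz(n,uv,z):
    o,d=rays(n,uv);return o+d*((z-o[2])/d[:,2])[:,None]
def pts(n,uv,d):
    o,dr=rays(n,uv);uv=np.array(uv).astype(int).reshape(-1,2);return o+dr*d[uv[:,1],uv[:,0]][:,None]
E
python3 - <<'E'
from h import *
np.set_printoptions(precision=4,suppress=True)
s=env.observe();print(s,env.tips_ahead)
for n in('side','top'):
    snap(n,n+'0');c=env.camera_info(n);print(n,c['mtx'],c['world_from_camera'])
E
```

```text
{'clock': 0.0, 'joints': array([-1.3748,  0.6293,  0.0384,  1.5183, -0.027 ,  0.9963, -0.02  ]), 'joint_vel': array([ 0.0006,  0.0009, -0.0008, -0.0004, -0.0014,  0.0013, -0.0006]), 'effort': array([  0.0004, -54.9713,   1.1439, -18.6638,  -0.052 ,   0.0237,
         0.0002]), 'position': array([0.168 , 0.6273, 0.2156]), 'eef_rot': array([-0.4308,  0.5615,  0.4301,  0.5605]), 'ft_force': array([ 0.031 ,  0.6708, -0.2264]), 'torque': array([-0.0714, -0.0524, -0.0269]), 'opening': 1.0005131775240748} 0.011
side [[478.7956   0.     316.6891]
 [  0.     478.7956 194.2326]
 [  0.       0.       1.    ]] [[-0.8788  0.3159 -0.3576 -0.0713]
 [-0.4772 -0.5836  0.6571  1.1711]
 [-0.0011  0.7481  0.6636  1.27  ]
 [ 0.      0.      0.      1.    ]]
top [[369.389    0.     313.9097]
 [  0.     369.389  197.7626]
 [  0.       0.       1.    ]] [[ 0.0121  0.9977 -0.0672  0.4688]
 [-0.9999  0.012  -0.0013  0.019 ]
 [-0.0005  0.0672  0.9977  1.4025]
 [ 0.      0.      0.      1.    ]]
```

View pics/side0.png

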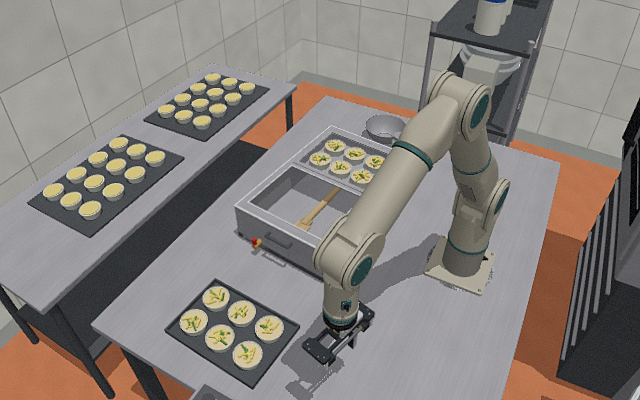

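View pics/top0.png

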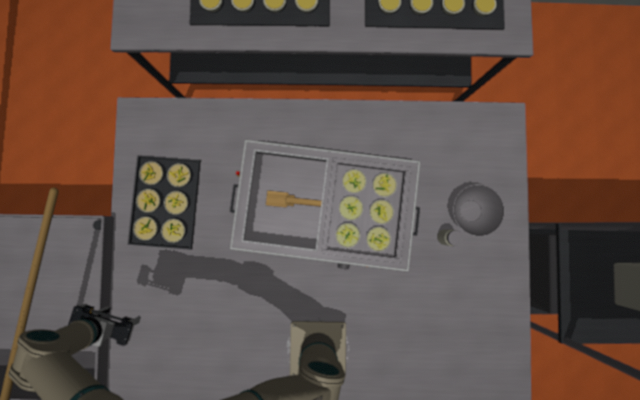

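The top view shows the free cut-out on the +y side, at about px 250-330 × 150-245. The spatula's blade is at px (265-290, 200), and its handle runs under the pan to the right. Next I'll measure both the spatula and the plate.

```bash
python3 - <<'E'
from h import *
np.set_printoptions(precision=4,suppress=True)
for n,box in(('top',(245,150,330,250)),('side',(240,160,380,260))):
    f=np.load(n+'0.npz');p,d=f['p'],f['d'];hsv=cv2.cvtColor(p,cv2.COLOR_RGB2HSV)
    m=cv2.inRange(hsv,(8,90,60),(25,255,255));k=np.zeros_like(m);x0,y0,x1,y1=box;k[y0:y1,x0:x1]=m[y0:y1,x0:x1]
    nc,l,st,ce=cv2.connectedComponentsWithStats(k);i=1+np.argmax(st[1:,4]);print(n,st[i])
    v,u=np.where(l==i);uv=np.c_[u,v];P=pts(n,uv+0.,d);print('depth z med',np.median(P[:,2]))
    W=onz(n,uv,0.049);c=W[:,:2].mean(0)
    tip=W[np.argmax(W[:,1])]; print('extents',W.min(0),W.max(0),'tip',tip)
    # width profile along y
    for a in np.arange(W[:,1].max(),W[:,1].min(),-0.01):
        s=W[(W[:,1]<=a)&(W[:,1]>a-.01)]
        if len(s):print('%.3f  xmid %.4f  w %.4f n%d'%(a-.005,(s[:,0].min()+s[:,0].max())/2,np.ptp(s[:,0]),len(s)))
    img=cv2.resize(p[y0-20:y1+20,x0-30:x1+100],None,fx=3.5 if n=='top' else 2.8,fy=3.5 if n=='top' else 2.8,interpolation=cv2.INTER_CUBIC)
    cv2.imwrite(f'pics/crop_{n}.png',img[:,:,::-1]);print(img.shape)
E
```

```text
top [266 191  55  16 516]
depth z med 0.05019496475328755
extents [ 0.5281 -0.0018  0.049 ] [0.583  0.1966 0.049 ] tip [0.5459 0.1966 0.049 ]
0.192  xmid 0.5588  w 0.0480 n31
0.182  xmid 0.5571  w 0.0516 n44
0.172  xmid 0.5572  w 0.0516 n44
0.162  xmid 0.5555  w 0.0479 n32
0.152  xmid 0.5556  w 0.0479 n38
0.142  xmid 0.5539  w 0.0516 n45
0.132  xmid 0.5540  w 0.0515 n41
0.122  xmid 0.5523  w 0.0479 n29
0.112  xmid 0.5524  w 0.0404 n32
0.102  xmid 0.5507  w 0.0368 n31
0.092  xmid 0.5508  w 0.0221 n13
0.082  xmid 0.5491  w 0.0185 n18
0.072  xmid 0.5474  w 0.0148 n15
0.062  xmid 0.5457  w 0.0184 n16
0.052  xmid 0.5458  w 0.0184 n12
0.042  xmid 0.5459  w 0.0184 n17
0.032  xmid 0.5442  w 0.0148 n15
0.022  xmid 0.5425  w 0.0184 n14
0.012  xmid 0.5426  w 0.0185 n15
0.002  xmid 0.5409  w 0.0148 n14
(490, 752, 3)
side [295 187  46  43 298]
depth z med 0.053369243596932514
extents [ 0.5215 -0.1131  0.049 ] [0.5783 0.1456 0.049 ] tip [0.5343 0.1456 0.049 ]
0.141  xmid 0.5528  w 0.0509 n23
0.131  xmid 0.5522  w 0.0510 n16
0.121  xmid 0.5540  w 0.0449 n18
0.111  xmid 0.5498  w 0.0393 n14
0.101  xmid 0.5504  w 0.0356 n19
0.091  xmid 0.5494  w 0.0185 n8
0.081  xmid 0.5497  w 0.0218 n11
0.071  xmid 0.5483  w 0.0219 n10
0.061  xmid 0.5476  w 0.0220 n8
0.051  xmid 0.5466  w 0.0213 n11
0.041  xmid 0.5453  w 0.0214 n7
0.031  xmid 0.5458  w 0.0189 n9
0.021  xmid 0.5432  w 0.0216 n11
0.011  xmid 0.5421  w 0.0223 n5
0.001  xmid 0.5411  w 0.0217 n9
-0.009  xmid 0.5417  w 0.0192 n5
-0.019  xmid 0.5406  w 0.0252 n12
-0.029  xmid 0.5395  w 0.0260 n12
-0.039  xmid 0.5385  w 0.0254 n11
-0.049  xmid 0.5390  w 0.0228 n12
-0.059  xmid 0.5380  w 0.0222 n12
-0.069  xmid 0.5368  w 0.0230 n12
-0.079  xmid 0.5357  w 0.0223 n10
-0.089  xmid 0.5346  w 0.0231 n12
-0.099  xmid 0.5339  w 0.0232 n12
-0.109  xmid 0.5328  w 0.0225 n9
(392, 756, 3)
```

View pics/crop_top.png

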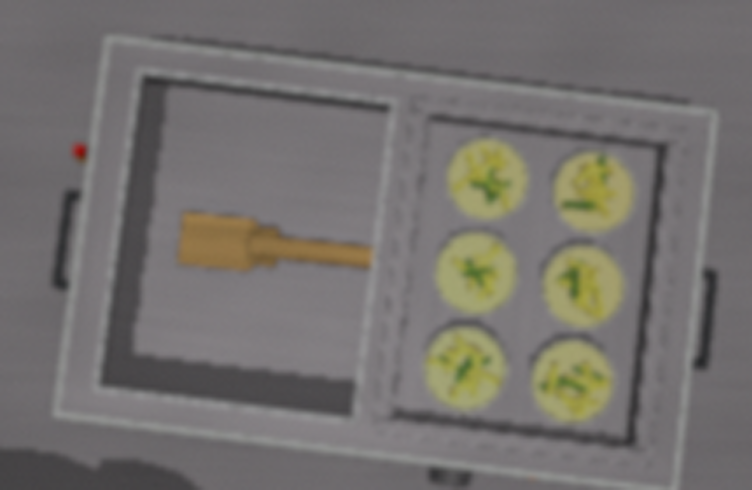

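View pics/crop_side.png

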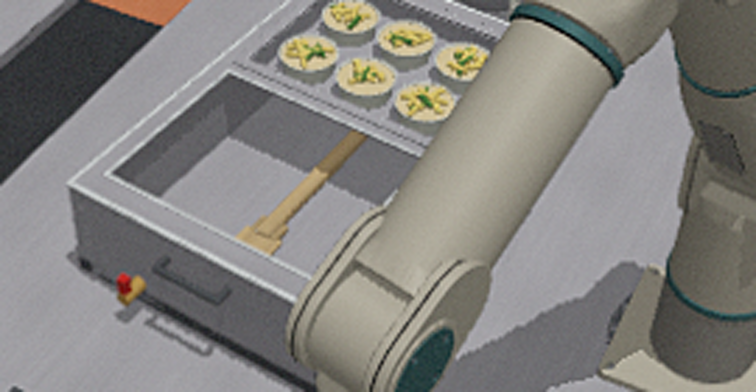

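```bash
python3 - <<'E'
from h import *
np.set_printoptions(precision=4,suppress=True)
uv=np.array([(140,72),(393,103),(355,415),(98,385)])/3.5+[215,130]
C=onz('top',uv,.164);print('opening',C, 'c',C.mean(0),[np.linalg.norm(C[i]-C[i-1]) for i in range(4)])
f=np.load('top0.npz')
print('plate z by depth',pts('top',[(248,152),(240,230),(335,190),(245,190)],f['d']))
uv=np.array([(235,70),(107,172)])/2.8+[210,140];print('side bead corners',onz('side',uv,.164))
R0=R.from_quat(env.observe()['eef_rot']).as_matrix();print(R0)
E
```

```text
opening [[ 0.7102  0.2225  0.164 ]
 [ 0.6828 -0.0231  0.164 ]
 [ 0.3826  0.0102  0.164 ]
 [ 0.408   0.2557  0.164 ]] c [0.5459 0.1163 0.164 ] [np.float64(0.3041099198793724), np.float64(0.24707253814540323), np.float64(0.3019511012577671), np.float64(0.24680244822323538)]
plate z by depth [[ 0.7049  0.246   0.1648]
 [ 0.4411  0.2667  0.1633]
 [ 0.5821 -0.0518  0.1316]
 [ 0.5756  0.2531  0.164 ]]
side bead corners [[ 0.6782 -0.0282  0.164 ]
 [ 0.7136  0.2207  0.164 ]]
[[-0.0004 -0.9659  0.2589]
 [-0.0016  0.2589  0.9659]
 [-1.     -0.     -0.0016]]
```

send_rows(steps=[[[-20,-30,-21],0.1],[[-40,-60,-42],0.22],[[-40,-95,-66],0.34],[[-40,-130,-91],0.46],[[-40,-165,-115],0.58],[[-40,-200,-140],0.7],[[-40,-235,-164],0.82],[[-40,-270,-189],0.94]], claw=94)

```text
clock: 0.9
position: [0.3808, 0.3739, 0.2563]
eef_rot: [-0.128, 0.696, 0.128, 0.695]
ft_force: [0.4, -0.1, -0.1]
opening: 1.0
```

```bash
cat >> h.py <<'E'
def rel(goal,zdir=(1,-0.094,0)):
    s=env.observe();M=R.from_quat(s['eef_rot']).as_matrix();z=np.array(zdir)/np.linalg.norm(zdir)
    t=M.T@(np.array(goal)-s['position'])*1000
    l=M.T@z; print('clock',s['clock'],'pos',s['position'].round(4),'shift',t.round(1),'roll',np.arctan2(-l[1],l[2]).round(3),'F',s['ft_force'].round(2),'T',s['torque'].round(2),'op',round(s['opening']*94,1),'j',s['joints'].round(2))
E
python3 -c "
from h import *
rel((.5565,.165,.25))"
```

```text
clock 0.9 pos [0.3808 0.3739 0.2563] shift [   6.3 -257.9   89.7] roll 0.458 F [ 0.42 -0.12 -0.09] T [-0.06  0.    0.02] op 94.0 j [-1.05  0.43  0.32  1.8  -0.17  0.94 -0.29]
```

send_rows(steps=[[[0,-33,11],0.08],[[0,-68,23],0.16],[[0,-105,36],0.24],[[0,-142,49],0.32],[[0,-180,62],0.4],[[0,-218,76],0.46],[[0,-252,87],0.46],[[0,-256,89],0.46]])

```text
clock: 1.7
position: [0.5579, 0.1632, 0.2564]
eef_rot: [0.034, 0.706, -0.036, 0.707]
ft_force: [0.5, 0.5, -0.9]
opening: 0.998
```

```bash
python3 -c "
from h import *
rel((.5565,.165,.0535))
snap('top','top1');snap('side','side1')
p=cv2.imread('pics/top1.png')[110:290,200:440];cv2.imwrite('pics/top1c.png',cv2.resize(p,None,fx=3.2,fy=3.2))"
```

```text
clock 1.7 pos [0.5579 0.1632 0.2564] shift [202.9   2.3  -2. ] roll -0.005 F [ 0.51  0.5  -0.91] T [-0.06  0.11  0.01] op 93.8 j [-0.63  0.52  0.46  1.67 -0.26  1.01 -0.18]
```

View pics/top1c.png

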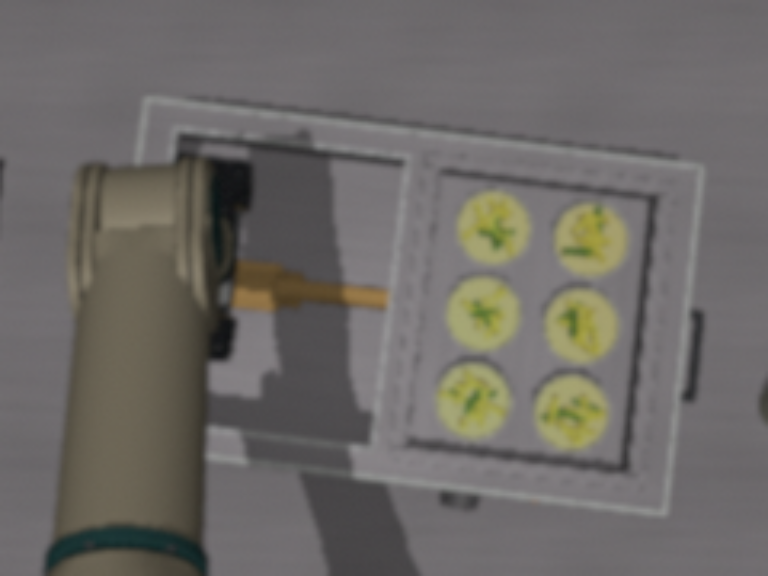

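View pics/side1.png

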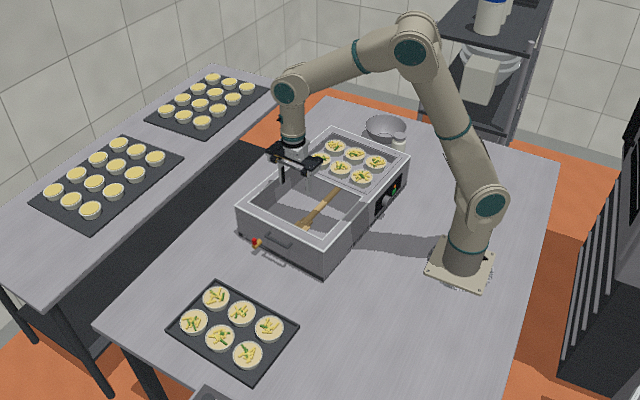

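The jaws straddle the blade, and the opening measures 303×247 mm, which matches the text. I'll go down in stages.

send_rows(steps=[[[30,1,-1],0],[[65,2,-2],0],[[100,2,-2],0],[[130,2,-2],0],[[155,2,-2],0],[[175,2,-2],0],[[190,2,-2],0],[[194,2,-2],0]])

```text
clock: 2.6
position: [0.5511, 0.1729, 0.0607]
eef_rot: [0.031, 0.708, -0.031, 0.705]
ft_force: [-1.3, 0.3, -0.6]
opening: 0.999
```

send_rows(steps=[[[2,0,0],0],[[4,0,0],0],[[6,0,0],0],[[8,0,0],0],[[8,0,0],0]])

```text
clock: 3.1
position: [0.5537, 0.171, 0.0546]
eef_rot: [0.032, 0.706, -0.032, 0.706]
ft_force: [0.4, -0.1, -0.4]
opening: 0.998
```

```bash
python3 -c "
from h import *
rel((.5565,.165,.053))
snap('side','side2')
p=cv2.imread('pics/side2.png')[100:300,200:440];cv2.imwrite('pics/side2c.png',cv2.resize(p,None,fx=3,fy=3))"
```

```text
clock 3.1 pos [0.5537 0.171  0.0546] shift [ 1.6 -5.7  3.3] roll 0.003 F [ 0.42 -0.1  -0.43] T [-0.06  0.09 -0.03] op 93.8 j [-0.55  0.77  0.32  1.85 -0.41  0.58 -0.06]
```

View pics/side2c.png

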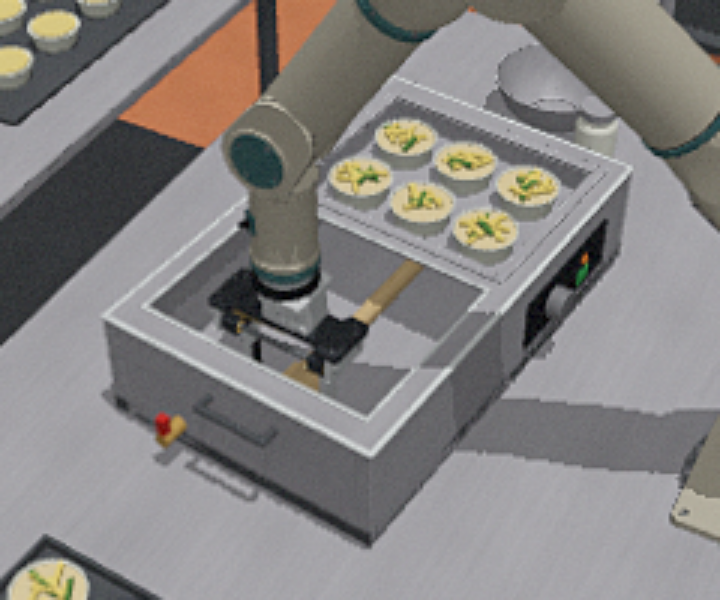

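send_rows(steps=[[[1,-2,2],0],[[2,-4,4],0],[[2,-4,4],0]])

```text
clock: 3.45
position: [0.5577, 0.1659, 0.0524]
eef_rot: [0.032, 0.706, -0.033, 0.706]
ft_force: [0.3, 0.4, -0.1]
opening: 0.997
```

send_rows(steps=[[[0,0,0],0],[[0,0,0],0],[[0,0,0],0],[[0,0,0],0],[[0,0,0],0],[[0,0,0],0]], claw=40)

```text
clock: 4.05
position: [0.5571, 0.1667, 0.0525]
eef_rot: [0.032, 0.706, -0.032, 0.706]
ft_force: [-0.4, 0.2, 0.5]
opening: 0.593
```

```bash
python3 -c "
from h import *
rel((.5565,.167,.053))"
```

```text
clock 4.05 pos [0.5571 0.1667 0.0525] shift [-0.5  0.2 -0.7] roll 0.003 F [-0.42  0.22  0.51] T [ 0.01  0.06 -0.03] op 55.7 j [-0.54  0.78  0.31  1.85 -0.41  0.58 -0.05]
```

The fingers stopped at 55.7 mm, which matches the 56 mm blade. Next is a short test lift to see whether the spatula pivots in the grip.

send_rows(steps=[[[-5,0,0],0],[[-10,0,0],0],[[-15,0,0],0],[[-20,0,0],0],[[-25,0,0],0],[[-30,0,0],0],[[-35,0,0],0],[[-35,0,0],0]])

```text
clock: 4.85
position: [0.5577, 0.1667, 0.0883]
eef_rot: [0.032, 0.706, -0.032, 0.707]
ft_force: [-1.1, 0.2, -1.3]
opening: 0.589
```

```bash
python3 -c "
from h import *
rel((.5565,.167,.053))
snap('side','side3');snap('top','top3')
p=cv2.imread('pics/side3.png')[100:300,200:440];cv2.imwrite('pics/side3c.png',cv2.resize(p,None,fx=3,fy=3))
n='side';d=np.load('side3.npz')['d'];im=np.load('side3.npz')['p'];m=cv2.inRange(cv2.cvtColor(im,cv2.COLOR_RGB2HSV),(8,90,60),(25,255,255))
m[:170]=0;m[260:]=0;m[:,:285]=0;m[:,370:]=0
v,u=np.where(m>0);P=pts(n,np.c_[u,v]+0.,d);
for a in np.arange(-.12,.2,.02):
  q=P[(P[:,1]>=a)&(P[:,1]<a+.02)]
  if len(q):print(round(a+.01,3),len(q),np.median(q,0).round(4))
"
```

```text
clock 4.85 pos [0.5577 0.1667 0.0883] shift [35.3  0.1 -1.3] roll 0.003 F [-1.11  0.22 -1.29] T [0.12 0.09 0.06] op 55.4 j [-0.56  0.73  0.35  1.83 -0.39  0.65 -0.07]
-0.11 23 [ 0.4234 -0.1045  0.1643]
-0.09 53 [ 0.4498 -0.0906  0.1619]
-0.07 35 [ 0.5259 -0.0725  0.0693]
-0.05 23 [ 0.5328 -0.0504  0.0685]
-0.03 21 [ 0.5383 -0.0282  0.0721]
-0.01 16 [ 0.5351 -0.0096  0.0743]
0.01 9 [0.534  0.0032 0.073 ]
0.11 2 [0.5716 0.1187 0.0782]
0.13 25 [0.5661 0.1336 0.0799]
0.15 33 [0.5664 0.1504 0.0826]
0.17 32 [0.5597 0.1663 0.0852]
0.19 4 [0.5099 0.1934 0.1995]
```

View pics/side3c.png

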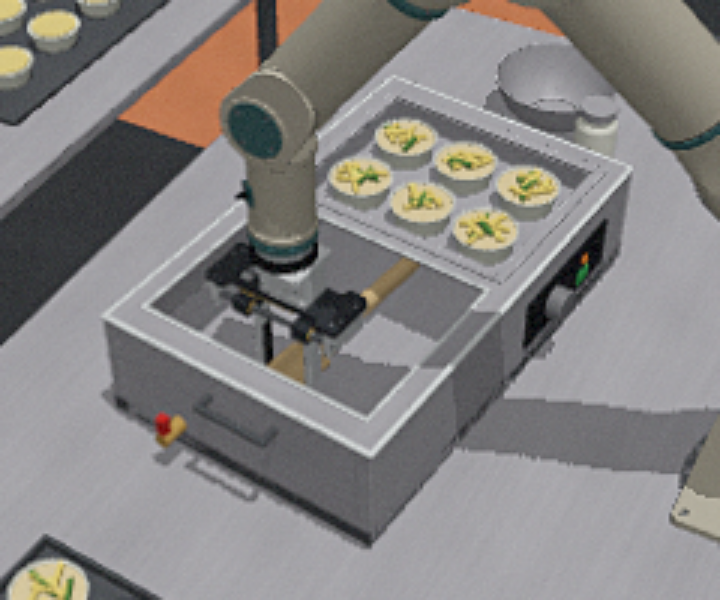

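The spatula drooped about 0.085 rad, so it does pivot while the tail stays low. I'll lift further, staying under the pan's underside at 0.128.

send_rows(steps=[[[-5,0,0],0],[[-10,0,0],0],[[-15,0,0],0],[[-20,0,0],0],[[-25,0,0],0],[[-30,0,0],0],[[-35,0,0],0],[[-35,0,0],0]])

```text
clock: 5.75
position: [0.5577, 0.1667, 0.1233]
eef_rot: [0.032, 0.706, -0.032, 0.707]
ft_force: [1.7, -0.8, -1.2]
opening: 0.595
```

```bash
cat > m.py <<'E'
import sys
from h import *
k=sys.argv[1]
rel((.5565,.167,.053))
im,d=snap('side','side'+k)
p=im[60:300,180:460,::-1];cv2.imwrite(f'pics/side{k}c.png',cv2.resize(p,None,fx=2.5,fy=2.5))
m=cv2.inRange(cv2.cvtColor(im,cv2.COLOR_RGB2HSV),(8,90,60),(25,255,255))
v,u=np.where(m>0);P=pts('side',np.c_[u,v]+0.,d);ok=(P[:,0]>.49)&(P[:,0]<.62)&(P[:,1]<.4)&(P[:,1]>-.2)&~((P[:,1]<0.0)&(P[:,2]>.13)&(P[:,2]<.18));P=P[ok]
for a in np.arange(-.16,.4,.02):
  q=P[(P[:,1]>=a)&(P[:,1]<a+.02)]
  if len(q)>5:print(round(a+.01,3),len(q),np.median(q,0).round(4))
E
python3 m.py 4
```

```text
clock 5.75 pos [0.5577 0.1667 0.1233] shift [70.3  0.1 -1.3] roll 0.003 F [ 1.66 -0.84 -1.25] T [0.17 0.04 0.  ] op 55.9 j [-0.58  0.68  0.38  1.81 -0.36  0.72 -0.09]
-0.09 9 [ 0.528  -0.0841  0.0719]
-0.07 13 [ 0.5334 -0.0712  0.0782]
-0.05 21 [ 0.5317 -0.0513  0.0823]
-0.03 25 [ 0.5372 -0.0277  0.0877]
-0.01 11 [ 0.5356 -0.008   0.0919]
0.01 10 [0.5344 0.0106 0.0929]
0.11 8 [0.5355 0.1162 0.1077]
0.13 27 [0.5674 0.1305 0.1113]
0.15 33 [0.5674 0.1511 0.1162]
0.17 57 [0.5587 0.1697 0.1201]
0.19 75 [0.5634 0.189  0.1244]
0.21 21 [0.5958 0.2063 0.4754]
```

View pics/side4c.png

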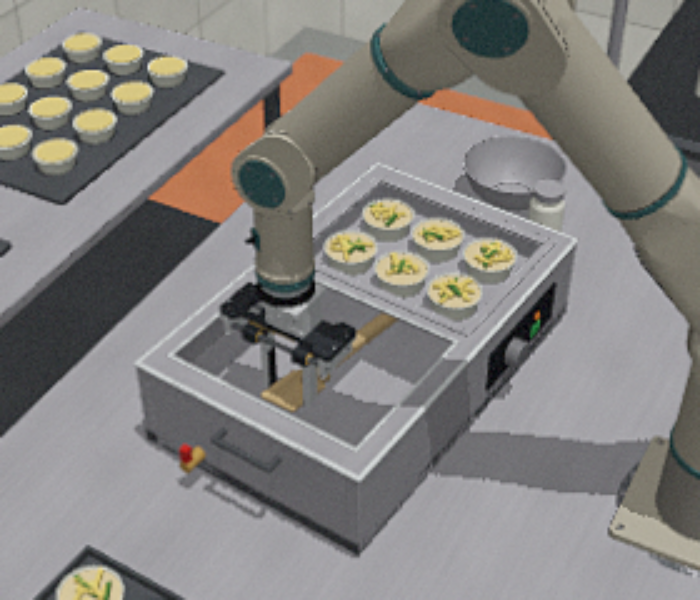

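The slope is 0.19 rad, which equals the lift over the grip-to-tail length (70/370). So the tail is resting on the floor and the spatula pivots freely. I'll keep lifting and drift a little toward +y.

send_rows(steps=[[[-8,0,0],0],[[-18,1,0],0],[[-28,2,0],0],[[-38,4,0],0],[[-48,7,0],0],[[-58,10,0],0],[[-68,13,0],0],[[-77,16,0],0]])

```text
clock: 6.6
position: [0.5588, 0.183, 0.2004]
eef_rot: [0.032, 0.706, -0.032, 0.706]
ft_force: [-0.0, 0.2, -1.9]
opening: 0.592
```

send_rows(steps=[[[-8,4,0],0],[[-17,8,0],0],[[-26,12,0],0],[[-35,16,0],0],[[-42,19,0],0],[[-48,22,0],0],[[-50,22,0],0],[[-50,22,0],0]])

```text
clock: 7.4
position: [0.5607, 0.2043, 0.2496]
eef_rot: [0.032, 0.706, -0.032, 0.706]
ft_force: [-0.0, 0.2, -2.0]
opening: 0.59
```

```bash
python3 m.py 5
```

```text
clock 7.4 pos [0.5607 0.2043 0.2496] shift [196.6 -37.6  -0.9] roll 0.003 F [-0.03  0.2  -2.05] T [0.12 0.01 0.  ] op 55.5 j [-0.68  0.55  0.46  1.64 -0.28  1.01 -0.23]
-0.09 11 [ 0.5255 -0.0893  0.0643]
-0.07 13 [ 0.529  -0.0712  0.0764]
-0.05 12 [ 0.5294 -0.0481  0.0893]
-0.03 13 [ 0.5336 -0.0304  0.103 ]
-0.01 12 [ 0.5328 -0.0104  0.1149]
0.01 11 [0.535  0.0086 0.1249]
0.03 12 [0.5372 0.0303 0.1405]
0.05 14 [0.5382 0.0482 0.1507]
0.07 17 [0.5405 0.0702 0.1636]
0.09 13 [0.5423 0.0862 0.1772]
0.11 17 [0.5442 0.1074 0.1891]
0.13 17 [0.5458 0.1293 0.2036]
0.15 12 [0.5436 0.148  0.2112]
0.17 18 [0.5707 0.169  0.2226]
0.19 22 [0.5635 0.1898 0.2382]
0.21 33 [0.5677 0.2122 0.2501]
0.23 85 [0.5794 0.231  0.2663]
0.25 9 [0.5809 0.2436 0.5197]
```

View pics/side5c.png

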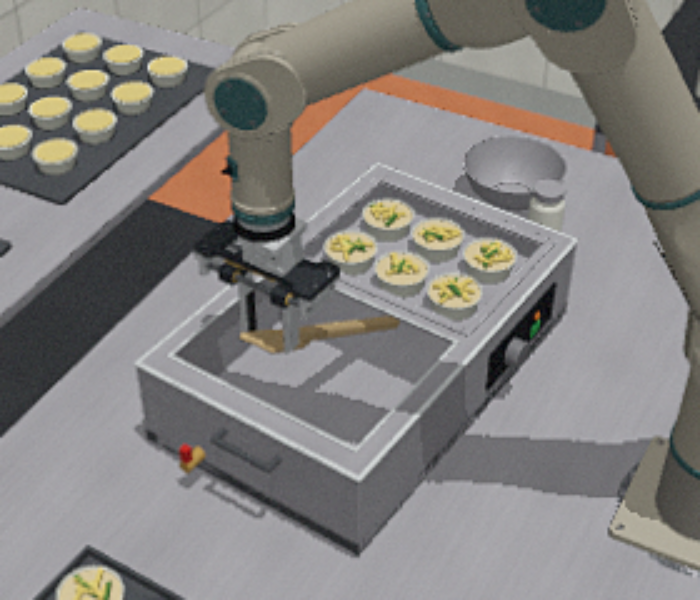

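Slope is 32°. The blade is above the plate at about z 0.27, the tail is on the well floor, and the pan hasn't moved. I'll draw it toward +y, lifting gently.

send_rows(steps=[[[-3,5,0],0],[[-7,11,0],0],[[-11,18,0],0],[[-15,25,0],0],[[-20,33,0],0],[[-25,40,0],0],[[-30,46,0],0],[[-30,46,0],0]])

```text
clock: 8.25
position: [0.5652, 0.2518, 0.2802]
eef_rot: [0.032, 0.706, -0.031, 0.707]
ft_force: [-0.1, -0.3, -1.5]
opening: 0.593
```

send_rows(steps=[[[-5,4,0],0],[[-10,8,0],0],[[-15,12,0],0],[[-20,16,0],0],[[-25,20,0],0],[[-30,24,0],0],[[-35,28,0],0],[[-35,28,0],0]])

```text
clock: 9.05
position: [0.5678, 0.2791, 0.3152]
eef_rot: [0.032, 0.706, -0.031, 0.707]
ft_force: [-0.2, 0.0, -1.5]
opening: 0.589
```

```bash
python3 m.py 6
```

```text
clock 9.05 pos [0.5678 0.2791 0.3152] shift [ 262.1 -113.    -1.4] roll 0.004 F [-0.21  0.01 -1.5 ] T [ 0.14  0.01 -0.01] op 55.4 j [-0.78  0.55  0.47  1.44 -0.26  1.21 -0.36]
-0.01 8 [ 0.5349 -0.0152  0.1266]
0.01 14 [0.5347 0.0101 0.1408]
0.03 11 [0.5409 0.0285 0.1539]
0.05 17 [0.5391 0.0489 0.1679]
0.07 14 [0.5397 0.0746 0.1816]
0.09 15 [0.5427 0.0899 0.1923]
0.11 15 [0.5454 0.1107 0.2075]
0.13 15 [0.5458 0.1297 0.2195]
0.15 16 [0.5487 0.1504 0.2327]
0.17 19 [0.5497 0.1688 0.2451]
0.19 18 [0.551  0.1892 0.2577]
0.21 15 [0.5538 0.2099 0.2728]
0.23 14 [0.5497 0.2272 0.2788]
0.25 18 [0.5709 0.2532 0.2923]
0.27 27 [0.5759 0.2714 0.3058]
0.29 51 [0.5831 0.2934 0.3211]
0.31 64 [0.5725 0.3054 0.3255]
```

View pics/side6c.png

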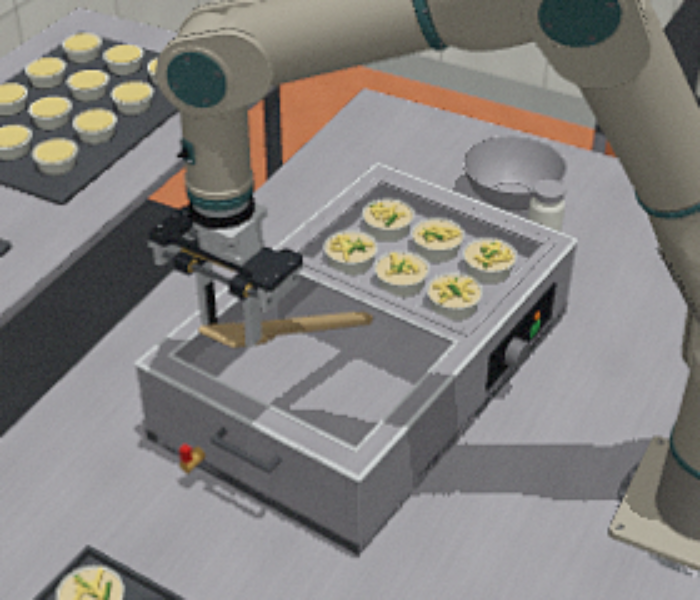

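Grip friction now holds the slope at about 0.63. The tail computes to y≈-0.03, z≈0.11, still under the strip. I'll pull straight +y until it clears, then lift.

send_rows(steps=[[[0,7,0],0],[[0,15,0],0],[[0,24,0],0],[[0,33,0],0],[[0,43,0],0],[[0,53,0],0],[[0,62,0],0],[[0,68,0],0]])

```text
clock: 9.9
position: [0.5735, 0.3471, 0.3142]
eef_rot: [0.032, 0.706, -0.032, 0.706]
ft_force: [0.3, -1.2, -1.1]
opening: 0.591
```

```bash
python3 m.py 7|tail -25; python3 -c "
from h import *
snap('top','top7');p=cv2.imread('pics/top7.png')[110:290,180:440];cv2.imwrite('pics/top7c.png',cv2.resize(p,None,fx=3,fy=3))"
```

```text
clock 9.9 pos [0.5735 0.3471 0.3142] shift [ 261.2 -181.    -0.7] roll 0.004 F [ 0.25 -1.19 -1.13] T [ 0.12  0.01 -0.02] op 55.5 j [-0.83  0.62  0.46  1.33 -0.27  1.26 -0.45]
0.05 11 [0.5388 0.0515 0.1231]
0.07 13 [0.5414 0.0702 0.1361]
0.09 12 [0.5422 0.0906 0.1474]
0.11 16 [0.5449 0.112  0.1622]
0.13 17 [0.5467 0.1296 0.1756]
0.15 15 [0.5511 0.1495 0.1882]
0.17 17 [0.5489 0.1698 0.1997]
0.19 17 [0.552  0.1909 0.214 ]
0.21 21 [0.5539 0.2099 0.2255]
0.23 20 [0.5555 0.2318 0.2389]
0.25 20 [0.5577 0.2498 0.2526]
0.27 24 [0.5602 0.2711 0.2657]
0.29 21 [0.5574 0.2947 0.2775]
0.31 18 [0.5709 0.3134 0.2861]
0.33 24 [0.582  0.33   0.2997]
0.35 38 [0.5791 0.3513 0.3126]
0.37 81 [0.5773 0.3713 0.3248]
```

View pics/side7c.png

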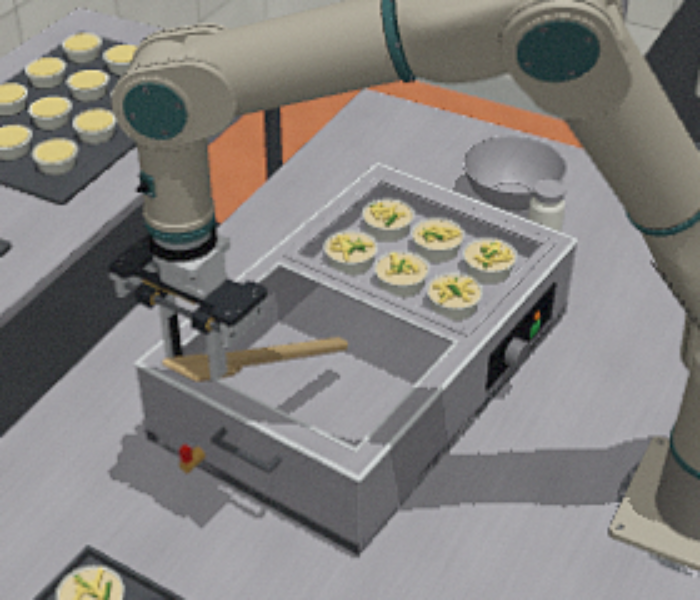

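View pics/top7c.png

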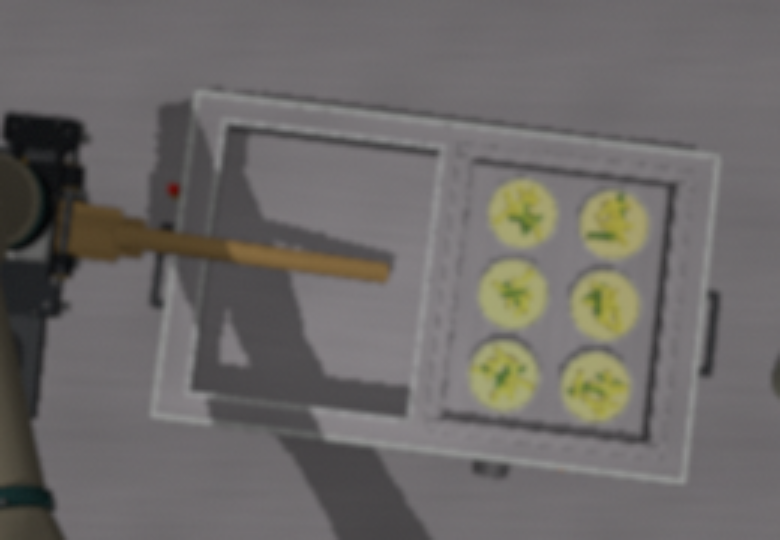

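The top view shows the handle end at about crop px (390, 272), clear of the strip at about px 430. Nothing is touching, so I'll lift straight up.

send_rows(steps=[[[-10,0,0],0],[[-25,0,0],0],[[-42,0,0],0],[[-60,0,0],0],[[-78,0,0],0],[[-95,0,0],0],[[-110,0,0],0],[[-120,0,0],0]])

```text
clock: 10.8
position: [0.5742, 0.3449, 0.4368]
eef_rot: [0.033, 0.706, -0.032, 0.707]
ft_force: [0.8, -0.5, -1.4]
opening: 0.59
```

send_rows(steps=[[[-8,0,0],0],[[-18,0,0],0],[[-28,0,0],0],[[-38,0,0],0],[[-46,0,0],0],[[-50,0,0],0],[[-50,0,0],0],[[-50,0,0],0]])

```text
clock: 11.6
position: [0.5735, 0.3458, 0.4841]
eef_rot: [0.032, 0.707, -0.032, 0.706]
ft_force: [-1.4, -0.5, -2.0]
opening: 0.591
```

send_rows(steps=[[[0,0,0],0],[[0,0,0],0],[[0,0,0],0],[[0,0,0],0],[[0,0,0],0],[[0,0,0],0],[[0,0,0],0],[[0,0,0],0]])

```text
clock: 12.4
position: [0.5736, 0.3458, 0.4845]
eef_rot: [0.032, 0.706, -0.032, 0.706]
ft_force: [-0.4, -0.2, -1.6]
opening: 0.592
```

```bash
python3 m.py 8|tail -25; python3 - <<'E'
from h import *
snap('top','top8')
# bystander/pan shift check by phase correlation, top0 vs top8
a=np.load('top0.npz')['p'];b=np.load('top8.npz')['p']
for nm,(x0,y0,x1,y1) in dict(pan=(335,160,405,255),tray=(130,150,203,250),right=(435,180,510,250)).items():
    g=[cv2.cvtColor(i[y0:y1,x0:x1],cv2.COLOR_RGB2GRAY).astype(np.float32) for i in(a,b)]
    print(nm,np.round(cv2.phaseCorrelate(*g),2) if 0 else cv2.phaseCorrelate(*g), abs(g[0]-g[1]).mean())
E
```

```text
clock 12.4 pos [0.5736 0.3458 0.4845] shift [ 431.5 -179.7   -0.7] roll 0.003 F [-0.44 -0.18 -1.59] T [ 0.03  0.11 -0.02] op 55.6 j [-0.8   0.57  0.48  0.95 -0.26  1.67 -0.5 ]
0.07 13 [0.5397 0.0736 0.2755]
0.09 13 [0.5413 0.094  0.2904]
0.11 14 [0.5432 0.1104 0.3054]
0.13 16 [0.5443 0.1295 0.3208]
0.15 16 [0.5471 0.1496 0.3377]
0.17 19 [0.5485 0.169  0.3488]
0.19 20 [0.5499 0.1888 0.3656]
0.21 21 [0.5515 0.2106 0.3803]
0.23 19 [0.5533 0.2311 0.3936]
0.25 22 [0.5554 0.2513 0.4105]
0.27 22 [0.5566 0.2722 0.4275]
0.29 17 [0.5587 0.2915 0.4409]
0.31 17 [0.5517 0.3129 0.4537]
0.33 25 [0.5815 0.3331 0.4687]
0.35 33 [0.5838 0.352  0.4875]
0.37 116 [0.5724 0.3697 0.5358]
0.39 12 [0.5412 0.3815 0.5832]
pan ((-0.005752090210499716, -0.007677400143634827), 1.0041464892802414) 4.088872
tray ((0.4580256393834574, 0.0338735852435903), 0.3086529312133789) 35.706165
right ((0.5318805667012825, 0.04535163616393589), 0.8572585321355749) 3.142476
```

View pics/side8.png

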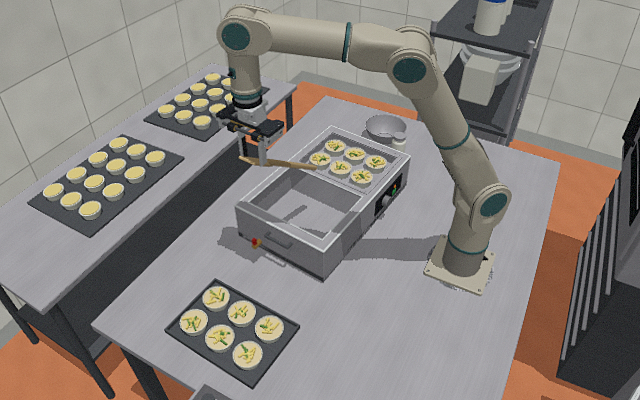

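View pics/top8.png

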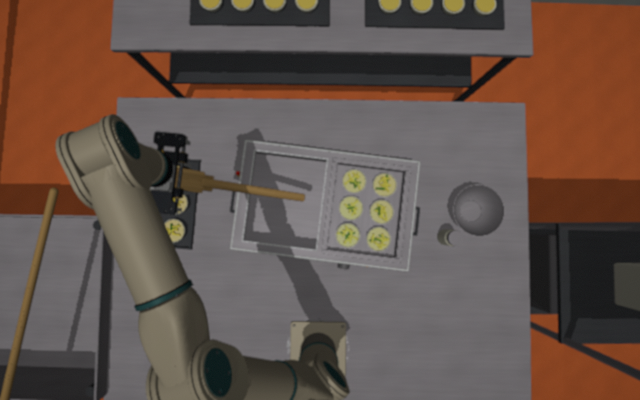

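The spatula is clear and the pan and table things are unmoved. The slope went from 0.63 to 0.74, though. I'll raise it a bit more for margin and check that it has stopped creeping.

send_rows(steps=[[[-6,0,0],0],[[-14,0,0],0],[[-22,0,0],0],[[-30,0,0],0],[[-36,0,0],0],[[-40,0,0],0],[[-40,0,0],0],[[-40,0,0],0]])

```text
clock: 13.3
position: [0.5736, 0.3458, 0.5242]
eef_rot: [0.032, 0.707, -0.032, 0.706]
ft_force: [-0.4, -0.1, -1.6]
opening: 0.59
```

```bash
python3 m.py 9|sed -n '1,4p;13,19p'
```

```text
clock 13.3 pos [0.5736 0.3458 0.5242] shift [ 471.3 -179.6   -0.6] roll 0.003 F [-0.44 -0.07 -1.58] T [ 0.16  0.01 -0.01] op 55.5 j [-0.78  0.58  0.48  0.82 -0.27  1.79 -0.51]
0.07 13 [0.5379 0.0717 0.3114]
0.09 18 [0.5404 0.0903 0.3269]
0.11 16 [0.5424 0.1117 0.3434]
0.29 16 [0.5574 0.2926 0.4806]
0.31 15 [0.5541 0.3128 0.4927]
0.33 29 [0.5768 0.3332 0.5081]
0.35 42 [0.583  0.3568 0.5482]
0.37 112 [0.5732 0.3706 0.5369]
0.39 7 [0.5266 0.3814 0.6237]
```

send_rows(steps=[[[0,0,0],0],[[0,0,0],0],[[0,0,0],0],[[0,0,0],0],[[0,0,0],0],[[0,0,0],0],[[0,0,0],0],[[0,0,0],0]])

```text
clock: 14.15
position: [0.5736, 0.3458, 0.5244]
eef_rot: [0.032, 0.706, -0.032, 0.706]
ft_force: [0.4, 0.1, -1.4]
opening: 0.592
```

send_rows(steps=[[[0,0,0],0],[[0,0,0],0],[[0,0,0],0],[[0,0,0],0],[[0,0,0],0],[[0,0,0],0],[[0,0,0],0],[[0,0,0],0]])

```text
clock: 14.95
position: [0.5736, 0.3458, 0.5245]
eef_rot: [0.032, 0.706, -0.032, 0.706]
ft_force: [-0.9, -0.3, -1.5]
opening: 0.59
```

```bash
python3 m.py 10|sed -n '1,4p;13,19p'
```

```text
clock 14.95 pos [0.5736 0.3458 0.5245] shift [ 471.5 -179.7   -0.7] roll 0.003 F [-0.89 -0.31 -1.46] T [ 0.13  0.02 -0.02] op 55.5 j [-0.78  0.58  0.48  0.82 -0.27  1.79 -0.51]
0.07 14 [0.5378 0.0716 0.3102]
0.09 15 [0.5398 0.0893 0.3272]
0.11 16 [0.5407 0.1108 0.3419]
0.29 16 [0.5586 0.2929 0.4816]
0.31 15 [0.5513 0.3132 0.4933]
0.33 25 [0.5846 0.3316 0.5086]
0.35 41 [0.5775 0.3551 0.5326]
0.37 118 [0.5767 0.3696 0.5374]
```

It stayed still to within about 1 mm over 1.6 s, with the tail at about 0.29 m and the blade at about 0.54 m. Handing it in.

```bash
python3 -c "
from h import *
print(env.close_job())"
```

```text
the job is handed in; nothing more can be done
None
```

The spatula is out and held in the gripper, and I handed the job in at about 15 s of the 51 s allowed. The simulator reports no verdict, so what follows is from my own checks.

**What I did:** I gripped the blade about 30 mm from its tip; the fingers stopped at 55.5 mm against the 56 mm blade. Lifting let the spatula pivot in the jaws with its handle end on the well floor, up to about 32°. I then drew it toward +y until the handle end cleared the strip, and lifted it straight up through the free cut-out.

**Last checks:**
- **Height:** The handle end is at about 0.29 m and the blade end at about 0.54 m, against the required 0.21 m.
- **At rest:** It moved no more than about 1 mm over 1.6 s, and the wrist load is about 1.5 N, roughly the spatula's own weight.
- **Pan:** It showed no measurable shift in the top view.
- **Bowl and jar:** They look unmoved in the top view. The image comparison gave about half a pixel, roughly 2 mm.

**What disagreed or fell short:**
- **Grip slip:** I expected the spatula to keep drooping freely, but grip friction held it at about 32°. During the last lift it slipped a little further, to about 37°, then stayed put.
- **Tray:** The arm partly hid it in the last top view, so its image comparison was unusable. It looks unmoved in the side view, and the arm stayed well above it.

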